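# Clamp a steel tube in the tacking fixture and hold the cam on its high point

### The arm

A 7-joint arm with a two-finger parallel gripper is mounted at the origin on the work surface. World frame = base frame: x ahead of the robot, y to its left, z up, the work surface at z = 0. Lengths are in m, angles in degrees, forces in N, time in s.
With the tool pointing down it reaches from about 0.4 to 0.85 m from the base axis. Payload 10.4 kg.
Tool frame: the origin (TCP) lies on the centre line of the jaws, within the pads' length; the fingertips stand 22 mm ahead of it and the grasp point (between the pads) lies 3 mm ahead of it (env.tips_ahead is the z of the fingertips in the tool frame, in m); z points along the fingers, y is the line along which they close (so a half turn about z gives the same grasp; the last joint's range is limited). The gripper opens to 87 mm and grips with 3 to 60 N. Pads are 19 mm wide; open, the fingers measure 117 mm over their backs; the gripper's body (75 mm by 190 mm) begins 51 mm behind the grasp point.
Start: joints at [-65.753, 19.034, -3.707, 83.658, 1.238, 77.344, -5.071], TCP at [0.269, 0.564, 0.245] pointing down, gripper open.
Joint ranges: [-148.97, 148.97], [-28.65, 121.19], [-84.17, 76.75], [9.2, 138.47], [-72.65, 252.65], [3.7, 117.97], [-149.18, 149.18]. Speed limits (degrees/s): [127.2, 127.2, 159.86, 159.86, 180, 180, 180].

### API

Orientations are given as a 3x3 rotation matrix whose columns are the frame's x, y, z axes.
In Python, from plant import env gives the robot as it stands.
- The arm moves only by the tool arm_command, never from a script. Its argument "deltas" is a list of rows, each a list of 6 numbers: the shift along the tool's x, y, z in mm, then the turn, a rotation vector about the tool's x, y, z in rad. In form: [[x, y, z, ax, ay, az], ...]. A call has 1 to 10 rows; each row shifts and turns the commanded pose from where the row before left it, along the tool's axes as they then stand; what a row does not reach is not made up. A row lasts 1/10 s, in which the tool goes at most 50 mm and 8.59 degrees, less where a joint would pass 70% of its speed; a pose out of reach is approached as far as the arm can. A call with a gripper value outside its range is refused whole. "gripper" is the closure in counts, from 0 (fully open) to 255 (shut), set as the call begins (left out, the last holds). The fingers move at their own pace and stop on an object; "grip_force" is the grip in N (left out, the last holds). Time passes only in rows, so rows that do not move let the fingers close. It gives the time, the measured TCP pose, the force, the opening and the grip force at its end, in the units of the state.
- env.get_state(): the state, without advancing time (a new reading comes with each control period).
- env.get_image(name): name is "scene" or "top" or "wrist"; returns (picture, depth): 384x512x3 uint8, red, green, blue; 384x512 float32, m along the optical axis (not along the pixel's ray), 0 where there is no reading.
- env.get_calibration(name): a dict with "fovy" (degrees; the focal length in pixels is half the picture's height over the tangent of half this angle, whatever the lens; pixels are square), "cx", "cy" (the principal point, pixels), "eye" and "attitude" of the camera in the world. Camera axes: x right, y down, z forward; pixel columns grow to the right and rows downward; lengths in m; the calibration is good to about 2 mm. A picture is of the moment at which its call begins: read the wrist's pose just before it. get_calibration takes no time and is no camera call; for the wrist camera it gives the pose at the moment of the call.
- env.close_job(): hands the job in; it is judged then, once.
The state is a dict: "time": time; "joint_pos": joint angles; "qvel": joint speeds; "tau": joint torques, N m; "eef_pos": TCP position; "ee_rot": TCP orientation; "force": force on the tool from outside, world axes, zero at the start; "ft_torque": the same for the moment, N m; "gripper_width": finger opening in m; "grip_force": force on a finger pad.
Only numpy, scipy, OpenCV 4.12 (cv2) and the standard library are available. Lean on these libraries where they do the work, as an engineer would, in place of code of your own. Each camera call takes 0.05 s, during which the arm holds its last target. There are 200 camera calls.

### The job

Clamp the square steel tube in the blue fixture: press the sprung yellow hold-down arm down until its detent keeps it down and take the hand off, then swing the red cam lever by its black knob to the cam's highest point, where the lever lies along the yellow line and the jaw squeezes the tube. It springs back if let go, so finish while still holding the knob there; leave the tube in place and the spray can, wrench and bolt tray alone.

Things in the scene. Friction and masses are not known exactly. Their poses are not given: they have to be found in the camera images.
- fixture: Fixed blue plate, 260 (x) by 290 (y) by 12 mm; place and yaw vary. Origin under its centre, on the bench; at yaw 0 its -x side faces the robot. A steel fence runs along y (front face at x = +55 mm, top 36 mm above the bench). A yellow line runs from the cam to the -x edge. The hold-down unit stands behind the fence at y about +88 or -88 mm; the other side has only an unused low stud mount.
- cam_pivot (a point): Upright pivot axis of the cam lever, 45 mm above the bench, at x = -34 mm, y = 0 of the fixture. Its axes are the fixture's.
- cam_lever (a joint): Cam lever angle, rad, growing anticlockwise seen from above. 0 = sprung rest, lever on the fixture's +y side, 1.25 rad short of its -x direction. Highest point of the cam: 1.25, lever straight along -x (yellow line), jaw advanced 5.5 mm; beyond, up to the stop at 1.9, the jaw backs off. The spring pulls 2 N at the knob at rest, 4 N at the peak, and returns the lever to 0 if let go.
- lever_knob (a point): Middle of the black knob on the end of the lever, 70 mm above the bench, 120 mm from the pivot axis. The knob's straight part runs from 52 to 86 mm above the bench.
- cam_knob: The upright black knob, 26 mm diameter, 50 mm tall, that spins freely about its own upright axis; origin at its foot, 44.5 mm above the bench. The lever bar under it is 20 mm wide, its top at 44 mm.
- jaw_pad: Orange sprung pad, 56 mm wide, on the front of the dark sliding jaw that the cam pushes along the fixture's +x; it gives up to 6 mm (3000 N/m). Origin in the middle of the pad's rear face at the plate's top.
- hold_hinge (a point): Hinge of the yellow hold-down arm, 70 mm above the bench, behind the fence; the hinge axis is parallel to the fixture's y. Its x axis is the fixture's x; the arm reaches from here along -x, over the tube.
- hold_arm (a joint): Hold-down arm angle, rad: 0 = raised by its spring, free end 0.6 rad above level; 0.6 = level, on its stop. The detent clicks over near 0.5 and then keeps the arm at 0.6 by itself; before that it springs up. Pressing at the pad takes up to about 12 N; a sprung foot under the arm presses on the tube.
- hold_pad (a point): Middle of the top of the black rubber press pad (50 mm along the arm, 30 mm wide) at the arm's free end: 104 mm along the arm from the hinge and 14 mm above the line through it. About 140 mm above the bench raised, 84 mm down. Its z axis is the pad's normal.
- tube: Loose square steel tube, 30 x 30 x 240 mm, lying along the fixture's y on the plate between jaw and fence with about 2.5 mm of play in all. Origin under its centre, long axis y.
- spray_can: Loose upright can, 64 mm diameter, 170 mm tall, bystander. Origin under its centre.
- wrench: Loose steel wrench, under 200 mm long, lying flat along about x on the bench, bystander. Origin near its middle.
- bolt_tray: Loose green tray of bolts, 130 x 100 x 40 mm, bystander. Origin under its centre.
Things that resemble listed ones, but are neither listed nor needed, are in the scene too. Several things have the shape of the tube; the one meant has the colours described above.

How it is judged:
By the outcome, as a careful person would: the job done as asked, in the order asked, and still so for the second after the job is handed in, while the arm keeps its last pose, push and grip.
It also fails if it takes over 53 s, if anything falls off the work surface, if the arm or the gripper's body presses on something with over 40 N, if the wrist force passes 120 N, or if a joint passes its speed limit or range.

## Working session

There is one attempt and no reset: what is moved stays moved. The work goes in short steps, Python scripts to look and compute and a tool call to move; the robot and the scene stay as the last step left them, time stands still between calls to the robot, and variables do not carry over. Pictures are saved under pics/ and viewed, at most 10 in all, crops included, and the job is handed in when it is done.

Besides the shell and the picture viewer there is one more tool, called after "Request:" as name(argument=value, ...), one argument or row to a line, values as JSON. arm_command: Moves the arm, as the interface text tells. Its arguments: {"type":"object","properties":{"deltas":{"type":"array"},"gripper":{"type":"number"},"grip_force":{"type":"number"}},"required":["deltas"]}

```bash
mkdir -p pics; ls; cat > h.py <<'E'
import numpy as np, cv2
from plant import env
def cal(n):
    c=env.get_calibration(n); f=192/np.tan(np.radians(c["fovy"])/2)
    return f,c["cx"],c["cy"],np.array(c["eye"]),np.array(c["attitude"])
def grab(n):
    c=cal(n); im,d=env.get_image(n); return im,d,c
def pts(d,c):
    f,cx,cy,e,R=c; v,u=np.mgrid[:384,:512]
    return (np.stack([(u-cx)/f*d,(v-cy)/f*d,d],-1))@R.T+e
def onplane(u,v,z,c):
    f,cx,cy,e,R=c; r=R@np.array([(u-cx)/f,(v-cy)/f,1]); return e+r*(z-e[2])/r[2]
E
python3 - <<'E'
from h import *
a=[]
for n in("scene","top"):
    im,d,c=grab(n); np.savez("%s.npz"%n,im=im,d=d,f=c[0],cx=c[1],cy=c[2],e=c[3],R=c[4]); a.append(im)
    print(n,c)
cv2.imwrite("pics/s.png",cv2.resize(a[0],(800,600))[:,:,::-1]);cv2.imwrite("pics/t.png",cv2.resize(a[1],(800,600))[:,:,::-1])
s=env.get_state();print(s["time"],s["eef_pos"],s["ee_rot"],s["force"])
E
```

```text
pics
scene (np.float64(426.53491938346195), 255.1182383311065, 191.33524790401538, array([ 1.09334052, -0.77668358,  0.84774008]), array([[ 0.83509183,  0.33513466, -0.43624121],
       [ 0.55004871, -0.52058362,  0.65302305],
       [-0.00824937, -0.78528813, -0.61907552]]))
top (np.float64(477.86095476558813), 254.04684793041963, 195.69414283018924, array([0.32820126, 0.01929436, 1.46368193]), array([[-0.00218029, -0.98147345,  0.19158581],
       [-0.99998146,  0.00105063, -0.00599775],
       [ 0.00568534, -0.19159533, -0.98145754]]))
0.1 [0.26937228 0.56361101 0.24383197] [[-9.02259664e-01  4.31192834e-01 -4.87827013e-04]
 [ 4.31193103e-01  9.02258863e-01 -1.20503468e-03]
 [-7.94560735e-05 -1.29760183e-03 -9.99999155e-01]] [-0.30950395  0.9030042   0.13478473]
```

View pics/s.png

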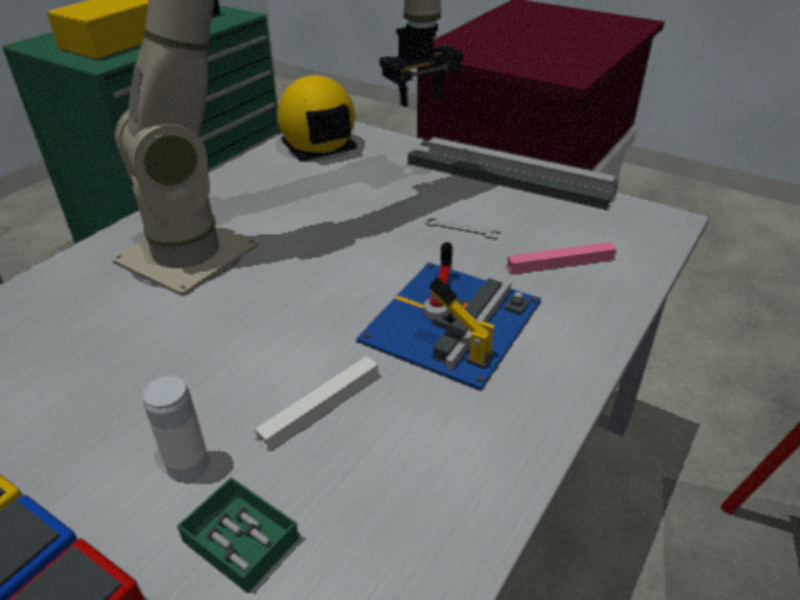

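View pics/t.png

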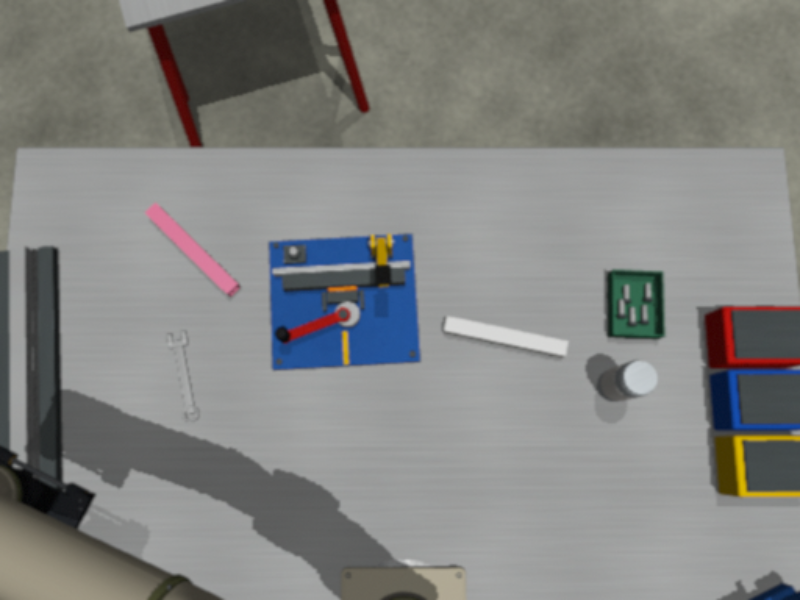

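The top view shows the fixture's blue plate at 800x600 px (270–420, 235–368), with the knob near (283,334), lever pivot (347,314) and hold pad (383,272). The hold-down is on the -y side. Candidates for the tube are the dark steel tube in the fixture at (345,280), the pink bar at (193,250) and the white bar at (505,336). Only the one in the fixture fits.

```bash
python3 - <<'E'
from h import *
z=np.load("top.npz"); im=z["im"];d=z["d"];c=(float(z["f"]),float(z["cx"]),float(z["cy"]),z["e"],z["R"])
hsv=cv2.cvtColor(im,cv2.COLOR_RGB2HSV); P=pts(d,c)
m=((hsv[...,0]>100)&(hsv[...,0]<125)&(hsv[...,1]>150)).astype(np.uint8); m[:, 300:]=0
cs=cv2.findContours(m,0,2)[0]; k=max(cs,key=cv2.contourArea)
hull=np.array([onplane(u,v,.012,c)[:2] for u,v in cv2.convexHull(k)[:,0]],np.float32)
r=cv2.minAreaRect(hull*1000); print("plate",r); C=np.array(r[0])/1000
w,h=r[1];ang=np.radians(r[2]); 
if w>h: ang-=np.pi/2   # short side=x axis
ang=(ang+np.pi/2)%np.pi-np.pi/2
print("yaw",np.degrees(ang)); 
ax=np.array([np.cos(ang),np.sin(ang)]);ay=np.array([-ax[1],ax[0]])
roi=np.zeros_like(m);roi[145:240,168:272]=1
pl=lambda x,y:C+x*ax+y*ay
def rep(n,mask):
    mask=mask&(roi>0)&(d>0); q=P[mask]; l=np.c_[(q[:,:2]-C)@ax,(q[:,:2]-C)@ay,q[:,2]]
    print(n,len(q),np.round(np.median(l,0),3),np.round(np.percentile(l,5,0),3),np.round(np.percentile(l,95,0),3))
H,S,V=[hsv[...,i] for i in range(3)]
rep("yellow",(H>18)&(H<32)&(S>150)); rep("red",((H<8)|(H>172))&(S>150)); rep("orange",(H>8)&(H<18)&(S>150))
rep("black",(V<40)&(P[...,2]>.05))
rep("pivot",(S<60)&(V>120)&(P[...,2]>.04))
print("pivot",pl(-.034,0),"knob rest",pl(-.034+.12*np.cos(np.pi-1.25),.12*np.sin(1.25)),"peak",pl(-.154,0),"holdy",pl(0,-.088))
b=((V<40)&(roi>0)&(P[...,2]>.05)).astype(np.uint8)
for k in cv2.findContours(b,0,2)[0]:
    mk=np.zeros_like(b);cv2.drawContours(mk,[k],-1,1,-1); q=P[(mk>0)&(d>0)]
    if len(q)>8: print(len(q),q.mean(0),q.min(0),q.max(0), (q.mean(0)[:2]-C)@ax,(q.mean(0)[:2]-C)@ay)
cv2.imwrite("pics/crop.png",cv2.resize(im[145:250,160:280],None,fx=5,fy=5,interpolation=2)[:,:,::-1])
E
```

```text
plate ((622.383544921875, 117.44027709960938), (253.8765106201172, 283.76507568359375), 3.1966423988342285)
yaw 3.1966423988342254
yellow 238 [ 0.075 -0.076  0.082] [-0.112 -0.097  0.012] [0.104 0.002 0.134]
red 207 [-0.052  0.056  0.046] [-0.073  0.01   0.041] [-0.035  0.101  0.063]
orange 52 [ 0.02  -0.001  0.037] [ 0.016 -0.024  0.032] [0.025 0.024 0.041]
black 149 [ 0.008 -0.073  0.14 ] [-0.08  -0.093  0.087] [0.031 0.117 0.155]
pivot 133 [0.059 0.003 0.042] [-0.025 -0.114  0.04 ] [0.101 0.102 0.062]
pivot [0.58843645 0.11554434] knob rest [0.54430645 0.2271353 ] peak [0.46862316 0.10885278] holdy [0.62729069 0.0295772 ]
48 [0.54237751 0.22386818 0.0924013 ] [0.53342768 0.21361127 0.06361231] [0.55349655 0.23388766 0.10548278] -0.07394680680685606 0.11072367939792886
101 [0.643268   0.03793639 0.14495779] [0.62592695 0.02257072 0.13153516] [0.66045001 0.05122178 0.15809073] 0.016418580740919595 -0.08054476538381293
```

View pics/crop.png

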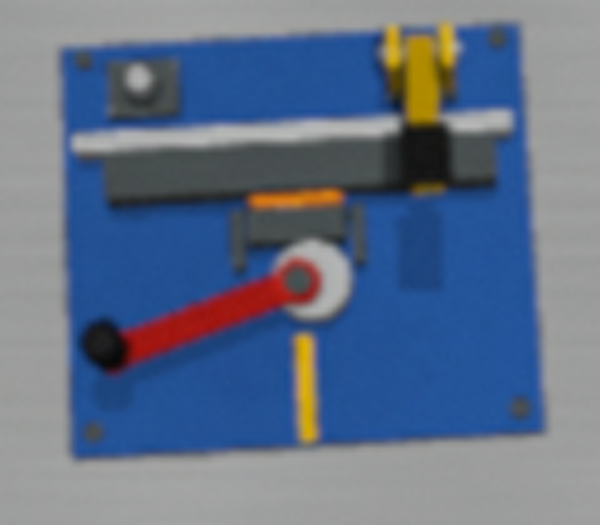

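Request:
arm_command(
  deltas=[
    [-20,-12,0,0,0,0],
    [-38,-22.5,0,0,0,0],
    [-38,-22.5,0,0,0,0],
    [-38,-22.5,0,0,0,0],
    [-38,-22.5,0,0,0,0],
    [-38,-22.5,0,0,0,0],
    [-38,-22.5,0,0,0,0],
    [-38,-22.5,0,0,0,0],
    [-38,-22.5,0,0,0,0],
    [-38,-22.5,0,0,0,0],
  ],
  gripper=255,
  grip_force=20,
)

```text
time: 1.1
eef_pos: [0.5042, 0.2126, 0.2444]
ee_rot: [[-0.902, 0.431, -0.0], [0.431, 0.902, 0.0], [0.0, -0.0, -1.0]]
force: [0.4, -0.8, 0.1]
gripper_width: 0.0149
grip_force: 0.0
```

Request:
arm_command(
  deltas=[
    [-38,-22.5,0,0,0,0],
    [-30,-18,0,0,0,0],
    [-15,-9,0,0,0,0],
    [0,0,0,0,0,0],
    [0,0,0,0,0,0],
  ],
)

```text
time: 1.6
eef_pos: [0.5568, 0.1343, 0.2441]
ee_rot: [[-0.902, 0.431, -0.001], [0.431, 0.902, 0.0], [0.001, -0.0, -1.0]]
force: [0.8, 0.3, 0.5]
gripper_width: 0.0004
grip_force: 0.0
```

```bash
python3 - <<'E'
from h import *
s=env.get_state();print(s["time"],s["eef_pos"],s["ee_rot"],s["force"],s["gripper_width"])
im,d,c=grab("wrist"); np.savez("w1.npz",im=im,d=d,f=c[0],cx=c[1],cy=c[2],e=c[3],R=c[4])
cv2.imwrite("pics/w1.png",cv2.resize(im,(800,600))[:,:,::-1]); print(c)
E
```

```text
1.6 [0.55680253 0.13428596 0.24414447] [[-9.02199368e-01  4.31318408e-01 -8.55163494e-04]
 [ 4.31318402e-01  9.02199754e-01  2.00637679e-04]
 [ 8.58067018e-04 -1.87832564e-04 -9.99999614e-01]] [0.80567095 0.29098632 0.50076431] 0.00037929421457698467
(np.float64(280.76630616351144), 250.70316711619157, 189.6615719640748, array([0.48586651, 0.16773748, 0.38421839]), array([[ 4.30516015e-01,  8.64949472e-01,  2.57911556e-01],
       [ 9.02582892e-01, -4.12474157e-01, -1.23325554e-01],
       [-2.88520709e-04,  2.85880184e-01, -9.58265327e-01]]))
```

View pics/w1.png

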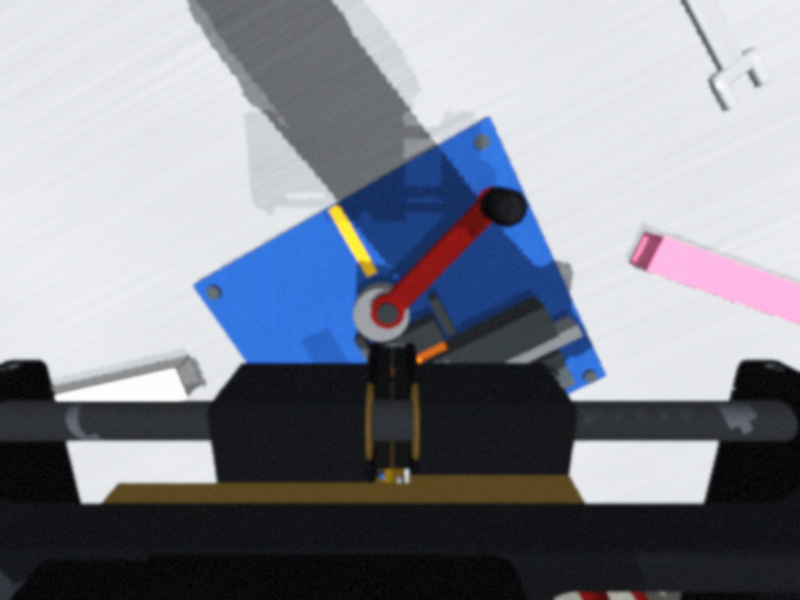

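The wrist view shows the knob top at (503,205), pivot cap (387,313), and plate corners at (195,285), (490,118) and (605,375).

```bash
python3 - <<'E'
from h import *
z=np.load("w1.npz"); c=(float(z["f"]),float(z["cx"]),float(z["cy"]),z["e"],z["R"]);d=z["d"];P=pts(d,c);im=z["im"]
k=.64
q=lambda u,v,h:onplane((u+.5)*k-.5,(v+.5)*k-.5,h,c)
A,B,D=q(195,285,.012),q(490,118,.012),q(605,375,.012)
print(A,B,D,np.linalg.norm(A-B),np.linalg.norm(B-D),"C",(A+D)/2)
y=B-A;print("yaw",np.degrees(np.arctan2(-y[0],y[1])), "x",np.degrees(np.arctan2(*(D-B)[1::-1])))
print("pivot cap depth",P[200,247], "knob", P[131,322])
hsv=cv2.cvtColor(im,cv2.COLOR_RGB2HSV)
m=(hsv[...,2]<45)&(P[...,2]>.055)&(P[...,2]<.11);m[:110]=0;m[150:]=0;m[:,:300]=0;m[:,345:]=0
top=m&(P[...,2]>.088);print("knob",P[m].mean(0),P[m].max(0),"top",top.sum(),P[top].mean(0))
zt=P[...,2];pv=(zt>.045)&(zt<.075);pv[:190]=0;pv[212:]=0;pv[:,:236]=0;pv[:,260:]=0
print("piv",np.median(P[pv],0))
g=(abs(hsv[...,0].astype(int)-26)<8)&(hsv[...,1]>120);g[:125]=0;g[180:]=0;g[:,:200]=0;g[:,245:]=0
v,u=np.nonzero(g);L=np.array([onplane(a,b,.0122,c)[:2] for a,b in zip(u,v)]);print("line",L.mean(0),L.min(0),L.max(0));vx=cv2.fitLine(L.astype(np.float32),2,0,.01,.01).ravel();print(vx,np.degrees(np.arctan(vx[1]/vx[0])))
E
```

```text
[ 0.50192196 -0.03180709  0.012     ] [0.48652163 0.25301947 0.012     ] [0.74080855 0.26668823 0.012     ] 0.2852425992686271 0.2546540182655039 C [0.62136525 0.11744057 0.012     ]
yaw 3.0949196911454693 x 3.076874533528411
pivot cap depth [0.5869092  0.11423657 0.04712744] knob [0.53900056 0.22244828 0.09419775]
knob [0.54031751 0.22238308 0.08862351] [0.55287568 0.23503165 0.09700402] top 357 [0.54176175 0.22411278 0.09312136]
piv [0.58677815 0.11491246 0.04767054]
line [0.5258718  0.11102016] [0.49463081 0.10504621] [0.55974622 0.11690487]
[0.9988472  0.04800253 0.5258718  0.11102016] 2.7513995
```

```bash
python3 - <<'E'
from h import *
for n in("scene","top"):
    z=np.load(n+".npz"); c=(float(z["f"]),float(z["cx"]),float(z["cy"]),z["e"],z["R"]);P=pts(z["d"],c);im=z["im"]
    hsv=cv2.cvtColor(im,cv2.COLOR_RGB2HSV);H,S,V=[hsv[...,i] for i in range(3)]
    b=(P[...,2]>.118)&(P[...,2]<.17)&(abs(P[...,0]-.64)<.05)&(abs(P[...,1]-.035)<.04)
    m=b&(V<60);q=P[m];print(n,m.sum(),q.mean(0),q.min(0),q.max(0))
    b=(P[...,2]>.06)&(abs(P[...,0]-.67)<.07)&(abs(P[...,1]-.035)<.04)&(H>18)&(H<32)&(S>120);q=P[b];print("yel",len(q),np.median(q,0),q.min(0),q.max(0))
E
```

```text
scene 155 [0.64575484 0.03059617 0.13953414] [0.62354647 0.01643704 0.11872685] [0.6663516  0.04911149 0.15501516]
yel 344 [0.70221335 0.03022295 0.09043523] [0.62558467 0.0149413  0.06028654] [0.73970953 0.0569202  0.14272192]
top 122 [0.6435509  0.03718439 0.14472861] [0.62528456 0.02256551 0.12902005] [0.66403933 0.05123134 0.15809073]
yel 175 [0.71172233 0.04016035 0.09047829] [0.62528456 0.02269395 0.06337036] [0.73855642 0.06188722 0.15690983]
```

Request:
arm_command(
  deltas=[
    [-15,-7,0,0,0,0],
    [-28,-13,0,0,0,0],
    [-32,-14.4,0,0,0,0],
    [-28,-13,5,0,0,0],
    [-15,-7,15,0,0,0],
    [0,0,15,0,0,0],
    [0,0,12,0,0,0],
    [0,0,0,0,0,0],
  ],
)

```text
time: 2.45
eef_pos: [0.6386, 0.0361, 0.1953]
ee_rot: [[-0.903, 0.429, -0.004], [0.429, 0.903, 0.001], [0.004, -0.001, -1.0]]
force: [-1.1, -0.6, 0.3]
gripper_width: 0.0001
grip_force: 0.0
```

```bash
python3 - <<'E'
from h import *
a=[grab(n)[0] for n in("scene","wrist")]
o=np.hstack([cv2.resize(a[0][120:270,200:370],(400,353)),cv2.resize(a[1],(400,353))])
cv2.imwrite("pics/p1.png",o[:,:,::-1])
E
```

```text
(no output)
```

View pics/p1.png

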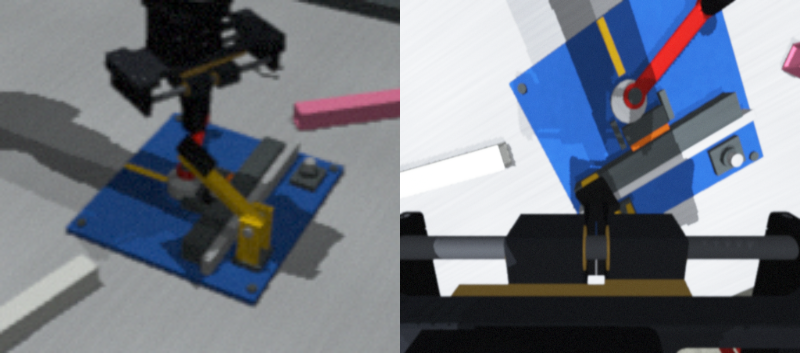

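The closed fingers (left crop ~(195,120)) hang just above the black pad at (197,155), and in the wrist view they line up over the pad at (597,192). Next I press down, following the arc.

Request:
arm_command(
  deltas=[
    [0,0,10,0,0,0],
    [0,0,12,0,0,0],
    [3,-1.5,12,0,0,0],
    [4,-2,12,0,0,0],
    [4,-2,12,0,0,0],
    [3,-1.5,10,0,0,0],
    [2,-1,8,0,0,0],
  ],
)

```text
time: 3.25
eef_pos: [0.6212, 0.0332, 0.1209]
ee_rot: [[-0.902, 0.432, -0.001], [0.432, 0.902, -0.0], [0.001, -0.001, -1.0]]
force: [-2.4, -0.9, 5.5]
gripper_width: 0.0008
grip_force: 2.3
```

Request:
arm_command(
  deltas=[
    [0,0,6,0,0,0],
    [0,0,5,0,0,0],
    [0,0,3,0,0,0],
    [0,0,2,0,0,0],
    [0,0,0,0,0,0],
  ],
)

```text
time: 3.75
eef_pos: [0.6221, 0.0336, 0.1065]
ee_rot: [[-0.902, 0.431, -0.001], [0.431, 0.902, 0.001], [0.001, 0.0, -1.0]]
force: [-8.0, 0.3, 14.0]
gripper_width: 0.0005
grip_force: 6.4
```

Request:
arm_command(
  deltas=[
    [0,0,1,0,0,0],
    [0,0,1,0,0,0],
    [0,0,0,0,0,0],
  ],
)

```text
time: 4.05
eef_pos: [0.6221, 0.0336, 0.1063]
ee_rot: [[-0.902, 0.431, -0.0], [0.431, 0.902, 0.001], [0.001, 0.001, -1.0]]
force: [-16.5, -0.1, 28.7]
gripper_width: 0.0006
grip_force: 14.3
```

Request:
arm_command(
  deltas=[
    [0,0,-5,0,0,0],
    [0,0,-20,0,0,0],
    [0,0,-30,0,0,0],
    [0,0,-30,0,0,0],
    [0,0,-8,0,0,0],
    [0,0,0,0,0,0],
  ],
)

```text
time: 4.65
eef_pos: [0.6231, 0.0337, 0.1977]
ee_rot: [[-0.902, 0.431, 0.003], [0.431, 0.902, 0.001], [-0.002, 0.002, -1.0]]
force: [-0.3, -0.7, -0.8]
gripper_width: 0.0005
grip_force: 0.0
```

Request:
arm_command(
  deltas=[
    [8,7,0,0,0,0],
    [18,16,0,0,0,0],
    [28,25,0,0,0,0],
    [32,30,0,0,0,0],
    [32,30,0,0,0,0],
    [22,19,0,0,0,0],
    [14,12,0,0,0,0],
    [0,0,0,0,0,0],
    [0,0,0,0,0,0],
  ],
  gripper=0,
)

```text
time: 5.55
eef_pos: [0.5427, 0.2252, 0.1954]
ee_rot: [[-0.903, 0.43, -0.001], [0.43, 0.903, -0.001], [0.001, -0.002, -1.0]]
force: [-0.8, -0.1, 0.1]
gripper_width: 0.0646
grip_force: 0.0
```

```bash
python3 - <<'E'
from h import *
s=env.get_state();print(s["time"],s["eef_pos"],s["force"])
a=[];
for n in("scene","wrist"):
    im,d,c=grab(n);a.append(im);P=pts(d,c)
    if n=="scene":
        b=(abs(P[...,0]-.62)<.04)&(abs(P[...,1]-.034)<.03)&(im.max(2)<50)&(P[...,2]>.06);print("pad",b.sum(),P[b].mean(0),P[b].max(0))
    else:
        m=(im.max(2)<60)&(P[...,2]>.085)&(P[...,2]<.1)&(np.hypot(P[...,0]-.543,P[...,1]-.225)<.035);print("knob",m.sum(),P[m].mean(0),(P[m].min(0)+P[m].max(0))/2)
o=np.hstack([cv2.resize(a[0][120:270,200:370],(400,353)),cv2.resize(a[1],(400,353))])
cv2.imwrite("pics/p2.png",o[:,:,::-1])
E
```

```text
5.55 [0.54267041 0.22523337 0.19537301] [-0.80351951 -0.11082433  0.13094545]
pad 122 [0.62273399 0.02935187 0.08336331] [0.6449428  0.04648262 0.08761496]
knob 524 [0.54116125 0.2271938  0.09239953] [0.54215043 0.22683119 0.09051831]
```

View pics/p2.png

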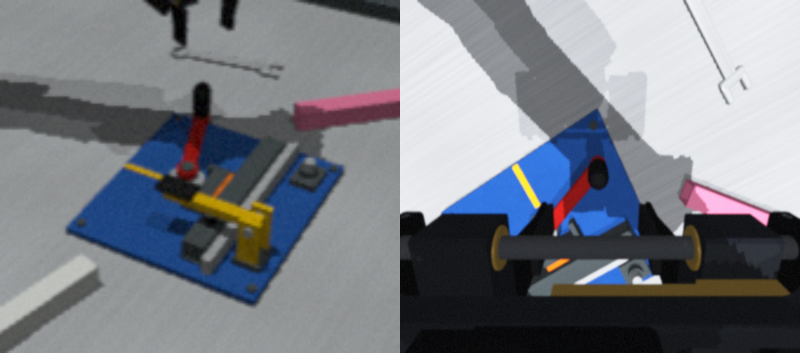

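The left crop shows the yellow arm level and held down (pad at z≈84 mm), and the knob at (200,97). In the wrist view the knob is centred between the open fingers, so I descend.

Request:
arm_command(
  deltas=[
    [0,1,15,0,0,0],
    [0,0,25,0,0,0],
    [0,0,25,0,0,0],
    [0,0,25,0,0,0],
    [0,0,18,0,0,0],
    [0,0,11,0,0,0],
    [0,0,0,0,0,0],
  ],
)

```text
time: 6.35
eef_pos: [0.5429, 0.2252, 0.0755]
ee_rot: [[-0.902, 0.432, -0.003], [0.432, 0.902, -0.002], [0.002, -0.003, -1.0]]
force: [-0.7, 0.4, 0.5]
gripper_width: 0.087
grip_force: 0.0
```

Request:
arm_command(
  deltas=[
    [0,0,0,0,0,0],
    [0,0,0,0,0,0],
    [0,0,0,0,0,0],
    [0,0,0,0,0,0],
    [0,0,0,0,0,0],
    [0,0,0,0,0,0],
    [0,0,0,0,0,0],
    [0,0,0,0,0,0],
  ],
  gripper=255,
  grip_force=25,
)

```text
time: 7.15
eef_pos: [0.5437, 0.2263, 0.0775]
ee_rot: [[-0.902, 0.431, -0.0], [0.431, 0.902, 0.0], [0.0, 0.0, -1.0]]
force: [-0.3, -0.2, -0.4]
gripper_width: 0.0312
grip_force: 0.0
```

Request:
arm_command(
  deltas=[
    [0,0,0,0,0,0],
    [0,0,0,0,0,0],
    [0,0,0,0,0,0],
  ],
)

```text
time: 7.45
eef_pos: [0.5438, 0.2265, 0.0776]
ee_rot: [[-0.902, 0.431, 0.0], [0.431, 0.902, 0.0], [-0.0, 0.0, -1.0]]
force: [1.1, 1.8, -0.8]
gripper_width: 0.0254
grip_force: 25.0
```

```bash
python3 - <<'E'
from h import *
s=env.get_state();print(s["time"],s["eef_pos"],s["force"],s["gripper_width"],s["grip_force"])
R=np.array(s["ee_rot"]);p=np.array([.588,.1153]);k=np.array(s["eef_pos"][:2]);print(np.linalg.norm(k-p),np.degrees(np.arctan2(*(k-p)[::-1])))
t=np.radians(np.linspace(111.6,183.1,15));w=p+.12*np.c_[np.cos(t),np.sin(t)]
for a,b,q in zip(w[:-1],w[1:],w[1:]): print(np.round(R[:2,:2].T@(b-a)*1000,1),q)
E
```

```text
7.45 [0.54381673 0.22652801 0.07757582] [ 1.08127846  1.82123676 -0.82118579] 0.025441168615265655 24.999964884482324
0.1196822122290222 111.66453583852648
[ 6.9 -8.2] [0.53406836 0.22249784]
[ 6.2 -8.7] [0.52473988 0.21727135]
[ 5.4 -9.3] [0.51591369 0.21123521]
[ 4.5 -9.7] [0.50765987 0.20443733]
[  3.6 -10.1] [0.50004395 0.19693169]
[  2.7 -10.3] [0.49312641 0.1887779 ]
[  1.8 -10.5] [0.48696217 0.18004069]
[  0.9 -10.7] [0.48160018 0.17078944]
[ -0.1 -10.7] [0.477083   0.16109759]
[ -1.1 -10.6] [0.47344651 0.15104211]
[ -2.  -10.5] [0.47071959 0.14070284]
[ -2.9 -10.3] [0.46892387 0.13016187]
[ -3.8 -10. ] [0.46807362 0.11950289]
[-4.7 -9.6] [0.4681756  0.10881054]
```

Request:
arm_command(
  deltas=[
    [3.5,-4.1,0,0,0,0],
    [3.4,-4.1,0,0,0,0],
    [6.2,-8.7,0,0,0,0],
    [5.4,-9.3,0,0,0,0],
    [4.5,-9.7,0,0,0,0],
    [3.6,-10.1,0,0,0,0],
    [2.7,-10.3,0,0,0,0],
    [1.8,-10.5,0,0,0,0],
    [0,0,0,0,0,0],
  ],
)

```text
time: 8.35
eef_pos: [0.4859, 0.1782, 0.0776]
ee_rot: [[-0.902, 0.432, -0.001], [0.432, 0.902, 0.0], [0.001, -0.0, -1.0]]
force: [1.5, 3.1, -3.9]
gripper_width: 0.0254
grip_force: 25.0
```

Request:
arm_command(
  deltas=[
    [0.9,-10.7,0,0,0,0],
    [-0.1,-10.7,0,0,0,0],
    [-1.1,-10.6,0,0,0,0],
    [-2,-10.5,0,0,0,0],
    [0,0,0,0,0,0],
  ],
)

```text
time: 8.85
eef_pos: [0.4702, 0.1385, 0.0775]
ee_rot: [[-0.901, 0.433, -0.001], [0.433, 0.901, -0.0], [0.001, -0.001, -1.0]]
force: [1.2, 3.3, -2.1]
gripper_width: 0.0254
grip_force: 25.0
```

Request:
arm_command(
  deltas=[
    [-1.4,-5,0,0,0,0],
    [-1.5,-5,0,0,0,0],
    [-1.8,-5,0,0,0,0],
    [-1.9,-5,0,0,0,0],
    [-2.2,-4.5,0,0,0,0],
    [-2.1,-3.8,0,0,0,0],
    [0,0,0,0,0,0],
    [0,0,0,0,0,0],
  ],
)

```text
time: 9.65
eef_pos: [0.468, 0.1098, 0.0775]
ee_rot: [[-0.902, 0.431, -0.0], [0.431, 0.902, 0.0], [0.0, -0.0, -1.0]]
force: [-1.3, 4.2, -0.3]
gripper_width: 0.0252
grip_force: 25.0
```

```bash
python3 - <<'E'
from h import *
a=[]
for n in("scene","wrist","top"):
    im,d,c=grab(n);a.append(im);P=pts(d,c);hsv=cv2.cvtColor(im,cv2.COLOR_RGB2HSV)
    m=((hsv[...,0]<8)|(hsv[...,0]>172))&(hsv[...,1]>130)&(abs(P[...,0]-.53)<.07)&(abs(P[...,1]-.115)<.06)&(P[...,2]>.035)&(P[...,2]<.07)
    q=P[m&(abs(P[...,2]-.044)<.006)];print(n,len(q))
    if len(q)>20:
        v=cv2.fitLine(q[:,:2].astype(np.float32),2,0,.01,.01).ravel();print(v,"lever deg",np.degrees(np.arctan(v[1]/v[0])),q.min(0),q.max(0))
    b=(abs(P[...,0]-.62)<.04)&(abs(P[...,1]-.034)<.03)&(im.max(2)<50)&(P[...,2]>.06)
    if b.any():print("pad",b.sum(),P[b].mean(0))
    y=(abs(hsv[...,0].astype(int)-26)<8)&(hsv[...,1]>120)&(abs(P[...,0]-.53)<.05)&(abs(P[...,1]-.11)<.03)&(P[...,2]<.02)
    print("line",y.sum(),P[y].mean(0) if y.any() else 0)
s=env.get_state();p=np.array([.588,.1153]);k=np.array(s["eef_pos"][:2]);print(s["eef_pos"],s["force"],np.linalg.norm(k-p),np.degrees(np.arctan2(*(k-p)[::-1])))
o=np.hstack([cv2.resize(a[0][120:270,200:370],(400,353)),cv2.resize(a[2][130:260,150:290],(400,353))])
cv2.imwrite("pics/p3.png",o[:,:,::-1]);cv2.imwrite("pics/p4.png",cv2.resize(a[1],(800,600))[:,:,::-1])
E
```

```text
scene 181
[0.9992992  0.03743123 0.5329366  0.10601869] lever deg 2.1451526 [0.46226859 0.09449218 0.03802225] [0.5997954  0.12508978 0.04835775]
pad 125 [0.62167561 0.02975103 0.08322237]
line 36 [0.52244798 0.10922177 0.01272758]
wrist 140
[ 0.9772594  -0.2120473   0.49974638  0.11131243] lever deg -12.242355 [0.46011246 0.10320133 0.03846189] [0.53838591 0.12158539 0.04511772]
line 0 0
top 3
pad 135 [0.62141007 0.0372506  0.08542175]
line 0 0
[0.46797817 0.11010333 0.07747875] [-1.84189347  3.47961708  0.17402492] 0.12013428368688994 -177.52077141634072
```

View pics/p3.png

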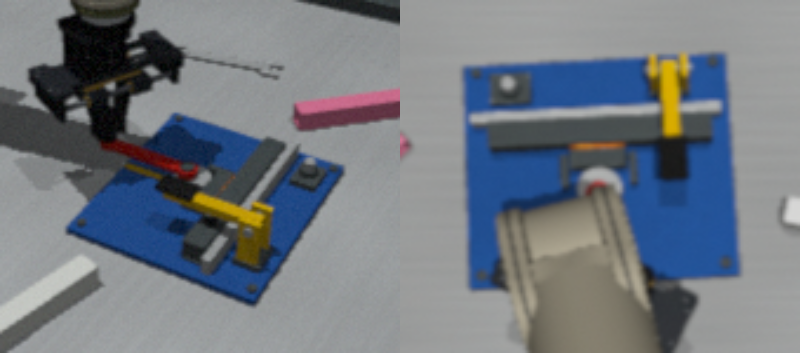

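View pics/p4.png

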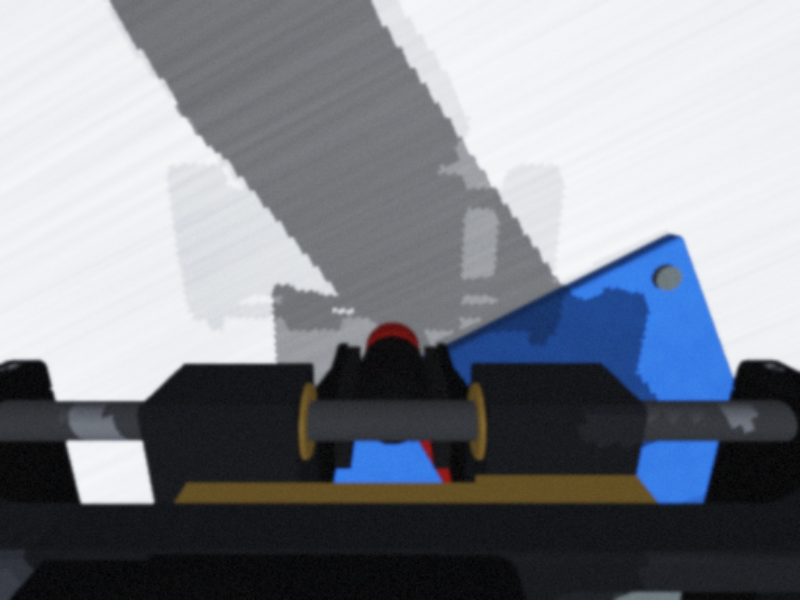

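The lever lies practically along the line (knob at about 182.5°, peak at about 183.2°) and the hold-down is still level. One small last nudge is left.

Request:
arm_command(
  deltas=[
    [-0.7,-1.4,0,0,0,0],
    [0,0,0,0,0,0],
    [0,0,0,0,0,0],
    [0,0,0,0,0,0],
    [0,0,0,0,0,0],
  ],
)

```text
time: 10.3
eef_pos: [0.4681, 0.1083, 0.0775]
ee_rot: [[-0.902, 0.431, -0.0], [0.431, 0.902, -0.0], [0.0, -0.0, -1.0]]
force: [-3.3, 3.7, 1.0]
gripper_width: 0.0251
grip_force: 25.0
```

```bash
python3 - <<'E'
from h import *
s=env.get_state();p=np.array([.588,.1153]);k=np.array(s["eef_pos"][:2]);a=np.degrees(np.arctan2(*(k-p)[::-1]))%360;print(s["eef_pos"],s["force"],np.linalg.norm(k-p),a,s["grip_force"])
if 182.4<a<184.2: print(env.close_job())
E
```

```text
[0.46808475 0.1083007  0.07746998] [-3.30986205  3.71677135  0.99815311] 0.1201193475720909 183.34049138125633 25.000098547898233
the job is handed in; nothing more can be done
None
```

I handed the job in at about 10.3 s: the hold-down arm is latched down, the tube is still in place, and the gripper is holding the cam lever by its knob within about 0.2° of the yellow line by my measurement (the verdict was not reported back).

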